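# Reset the bench tester with its key pair

## Robot

A 7-joint arm with a two-finger parallel gripper is mounted at the origin on a cart in front of the work surface, level with it; the furniture and walls round the work are solid. World frame = base frame: x ahead of the robot, y to its left, z up, the work surface at z = 0. Lengths are in mm, angles in rad, forces in N, time in s.
With the tool pointing down it reaches from about 350 to 900 mm from the base axis. Payload 19.9 kg.
Tool frame: the origin (TCP) lies midway between the tips of the shut fingers; the grasp point (between the pads) lies 19 mm behind it; y points along the fingers, x is the direction in which the jaws open and shut, and the axes are right-handed (so a half turn about y gives the same grasp; the last joint's range is limited). The gripper opens to 85 mm and grips with 20 to 120 N. Pads are 22 mm wide; open, the fingers measure 114 mm over their backs; the gripper's body (76 mm by 85 mm) begins 54 mm behind the grasp point. The pads swing forward as they close: fully open they stand 13 mm farther back than shut.
Start: joints at [1.238, 0.417, -0.01, 1.614, 0.005, 1.111, -0.053], TCP at [179.194, -598.741, 231.26] pointing down, gripper open.
Joint ranges: [-2.81, 2.81], [-0.39, 2.02], [-1.27, 1.25], [0.06, 2.57], [-1.19, 4.33], [0.19, 2], [-2.82, 2.82]. Speed limits (rad/s): [1.89, 1.89, 2.39, 2.39, 3.01, 3.01, 3.01].

## Interface

Orientations are given as a rotation vector (axis times angle).
In Python, from rig import read_state, snapshot, finish_job gives the robot as it stands.
- The arm moves only by the tool servo_tool, never from a script. Its arguments are lists of equal length, an entry for each row: "grip": the gripper's target within -1 to 1 (fully open at 1, half-way at 0, shut at -1); "travel": the shift along the tool's x, y, z in m, a list of three; "rot": the turn, a rotation vector about the tool's x, y, z in degrees, a list of three. A call has 1 to 20 rows; each row is the pose to reach, as a shift and turn from the pose commanded when the call began, along the tool's axes at that moment; what a row does not reach only later rows make up. A row lasts 1/8 s, in which the tool goes at most 62.5 mm and 10.7 degrees, less where a joint would pass 70% of its speed; a pose out of reach is approached as far as the arm can. A call with a gripper value outside its range is refused whole. The fingers move at their own pace and stop on an object; "newtons" is the grip in N (left out, the last holds). Time passes only in rows, so rows that repeat a pose let the fingers close. It gives the time, the measured TCP pose, the force and the opening at its end, in the units of the state.
- read_state(): the state, without advancing time (a new reading comes with each control period).
- snapshot(name): name is "side" or "top"; returns a dict with "pixels" (384x512x3 uint8, red, green, blue), "z_map" (384x512 float32, mm along the optical axis (not along the pixel's ray), 0 where there is no reading), "camera_matrix" (3x3 intrinsics, pixels), "rvec" (rotation vector, rad) and "tvec" (3), from world to camera coordinates, as OpenCV has them. Camera axes: x right, y down, z forward; pixel columns grow to the right and rows downward; lengths in mm; the calibration is good to about 2 mm. A picture is of the moment at which its call begins.
- finish_job(): hands the job in, once; it reports no verdict.
The state is a dict: "clock": time; "joints": joint angles; "joint_velocities": joint speeds; "effort": joint torques, N m; "position": TCP position; "tool_rot": TCP orientation; "ft_force": force on the tool from outside, world axes, zero at the start; "wrist_torque": the same for the moment, N m; "opening": finger opening in mm.
Only numpy, scipy, OpenCV 4.12 (cv2) and the standard library are available. Lean on these libraries where they do the work, as an engineer would, in place of code of your own. Each camera call takes 0.05 s, during which the arm holds its last target. There are 200 camera calls.

## Task

The interlock of the bench tester has tripped: push its metal key guard all the way back, away from the tester's front, so that the two round keys under it are bare. Then press both round keys down together, one fingertip on each, hold them fully down for two seconds, and let go so that both spring up again. Nothing is to be gripped or lifted: leave the guard open and the tester standing where it is, press none of the small square keys, and do not disturb the jar, the loupe or the oil stand.

Things in the scene. Friction and masses are not known exactly. Their poses are not given: they have to be found in the camera images.
- tester: Bench tester: flat grey box, 176 mm deep (its x) by 150 wide (its y), loose on the bench, 1.6 kg. Origin: centre of its underside; z up, +x from its front (row of small square keys) to its back (low black display strip, x = 66 to 82 mm, 12 mm above the deck), +y to its left. Yaw up to 0.4 rad either way. Its dark deck is 45 mm above the bench, bare from the small keys (x = -70 mm) to the shut guard (x = -28 mm).
- guard (a joint): Travel of the key guard in m: 0 = shut over the two round keys, 0.042 = fully back. It starts shut or up to 8 mm open, slides along the tester's +x with about 1.2 N of friction and stays where it is left; both keys are bare from 0.034 on.
- guard_face (a point): Middle of the guard's upright front face, 25 mm above the deck; moves with the guard. The face is 100 mm wide and reaches from 12 to 38 mm above the deck, so it rides above the round keys (10 mm); push there, with the fingertips more than 12 mm above the deck, towards the tester's +x. Shut, it is at tester x = -28 mm; fully back, at x = +14 mm.
- key_left (a joint): Travel of the left round key in m: 0 = up, 0.006 = fully down. Sprung: moves from 1.5 N on, fully down at 3.3 N, springs up when let go.
- key_right (a joint): Travel of the right round key, the same as the left.
- key_left_spot (a point): Centre of the top of the left round key when it is up, 10 mm above the deck, at tester x = -8, y = +30 mm (a fixed point of the tester; it does not go down with the key). The keys are 60 mm apart between centres, so fingers whose tips are centred 60 mm apart press both.
- key_right_spot (a point): The same for the right round key, at tester x = -8, y = -30 mm.
- key_left_cap: The white round cap of the left key, 24 mm across, 10 mm high; origin at the centre of its underside, level with the deck when up.
- key_right_cap: The white round cap of the right key, the same.
- jar: Bystander: small closed jar of parts, 45 mm across, 56 mm high, on the bench to the right of the tester. Origin at the centre of its underside.
- eye_loupe: Bystander: black eye loupe, 33x41 mm, 34 mm high, on the bench to the left of the tester. Origin at the centre of its underside.
- oiler_stand: Bystander: black stand of four oil cups, 32x100 mm, 24 mm high, on the bench in front of the tester. Origin at the centre of its underside.
- small_key_1 (a joint): Travel in m of small square key 1 of the three in a row at the tester's front (x = -76 mm, y = +38 mm): 0 = up, 0.003 = down. Cap 12x14 mm, 5 mm above the deck. Not to be pressed.
- small_key_2 (a joint): Travel in m of small square key 2 of the three in a row at the tester's front (x = -76 mm, y = +0 mm): 0 = up, 0.003 = down. Cap 12x14 mm, 5 mm above the deck. Not to be pressed.
- small_key_3 (a joint): Travel in m of small square key 3 of the three in a row at the tester's front (x = -76 mm, y = -38 mm): 0 = up, 0.003 = down. Cap 12x14 mm, 5 mm above the deck. Not to be pressed.
- guard_hood: The guard: a low hood of plain sheet metal, 100 mm wide (y) and 44 mm deep (x), upright in front, its top sloping from 38 mm above the deck in front to 16 at the back, between two low rails (9 mm high, at tester y = +-52 to 59 mm). It moves with joint guard. Origin at deck level in the middle of its front face.

How it is judged (in metres and radians):
On the way, in this order (a step that is already met when the one before it is completed fails the run):
1. the guard is pushed back clear of both round keys (value of joint guard above 0.036 m), for 0.1 s.
2. both round keys are held down together by the fingers (value of joint each of key_left, key_right above 0.0045 m and contact force between the fingers and key_left_cap above 0.8 N and contact force between the fingers and key_right_cap above 0.8 N), for 1.6 s.
At the end, for the whole second after the job is handed in: The guard is back (at least 36 of 42 mm), both round keys are up again (within 1 mm) after having been held down together (at least 4.5 of 6 mm, by the fingers, for 1.6 s), and the tester and the bystanders stand within 30 mm of where they stood (value of joint guard above 0.036 m and value of joint each of key_left, key_right below 0.001 m and distance of each of tester, jar, eye_loupe, oiler_stand from where it was at the start of the episode below 0.03 m and angle between tester's own z axis and vertical below 0.05 rad and linear speed of tester below 0.01 m/s and angle between each of jar, oiler_stand's own z axis and vertical below 0.2 rad); the robot touches nothing.
It fails at once if one round key is pressed down alone (over 4.5 mm with the other less than 1 mm down) ((value of joint key_left above 0.0045 m and value of joint key_right below 0.001 m) or (value of joint key_right above 0.0045 m and value of joint key_left below 0.001 m)).
It fails at once if a small square key is pressed (over 2 mm) (value of joint any of small_key_1, small_key_2, small_key_3 above 0.002 m).
It fails at once if the guard is gripped or rammed (over 30 N between fingers and guard) (contact force between the fingers and guard_hood above 30 N).
It fails at once if the tester is lifted, tipped or pushed away (over 30 mm) (height (world z) of tester above 0.01 m or angle between tester's own z axis and vertical above 0.1 rad or distance of tester from where it was at the start of the episode above 0.03 m).
It fails at once if a bystander is lifted or shoved (over 30 mm) (distance of any of jar, eye_loupe, oiler_stand from where it was at the start of the episode above 0.03 m).
It also fails if it takes over 38 s, if anything falls off the work surface, if the arm or the gripper's body presses on something with over 40 N, if the wrist force passes 120 N, or if a joint passes its speed limit or range.

## Working session

There is one attempt and no reset: what is moved stays moved. The work goes in short steps, Python scripts to look and compute and a tool call to move; the robot and the scene stay as the last step left them, time stands still between calls to the robot, and variables do not carry over. Pictures are saved under pics/ and viewed, about 8 in all and at most 12, crops included, and the job is handed in when it is done.

Besides the shell and the picture viewer there is one more tool, called after "Request:" as name(argument=value, ...) on one line, values as JSON. servo_tool: Moves the arm, as the interface text tells. Its arguments: {"type":"object","properties":{"grip":{"type":"array"},"travel":{"type":"array"},"rot":{"type":"array"},"newtons":{"type":"number"}},"required":["grip","travel","rot"]}

```bash
mkdir -p pics; cat > h.py <<'E'
import numpy as np, cv2
from rig import read_state, snapshot, finish_job
def cam(s): 
    R=cv2.Rodrigues(np.array(s["rvec"],float))[0]; return R,np.array(s["tvec"],float).ravel(),np.array(s["camera_matrix"],float)
def ray(s,u,v,z):
    R,t,K=cam(s); d=R.T@np.linalg.solve(K,[u,v,1.]); c=-R.T@t
    return c+d*(z-c[2])/d[2]
def cloud(s):
    R,t,K=cam(s); D=s["z_map"]; v,u=np.indices(D.shape)
    P=np.stack([(u-K[0,2])/K[0,0]*D,(v-K[1,2])/K[1,1]*D,D],-1)
    return (P-t)@R
def save(s,n): cv2.imwrite("pics/"+n+".png",s["pixels"][:,:,::-1])
E
python3 - <<'E'
from h import *
np.set_printoptions(precision=3,suppress=True)
st=read_state(); print({k:np.round(v,3) for k,v in st.items()}); print(cv2.Rodrigues(np.array(st["tool_rot"],float))[0])
ims=[]
for n in("top","side"):
    s=snapshot(n); ims.append(s["pixels"][:,:,::-1]); R,t,K=cam(s); print(n,K[0,0],-R.T@t,R)
    np.savez(n+"0.npz",**s)
cv2.imwrite("pics/a.png",cv2.resize(np.hstack(ims),(800,300)))
cv2.imwrite("pics/top.png",ims[0])
E
```

```text
{'clock': np.float64(0.0), 'joints': array([ 1.239,  0.418, -0.01 ,  1.614,  0.005,  1.111, -0.053]), 'joint_velocities': array([-0.   , -0.   ,  0.001, -0.001, -0.002, -0.001,  0.002]), 'effort': array([  0.002, -86.446,   0.68 , -43.49 ,   0.019,   0.008,  -0.   ]), 'position': array([ 179.097, -598.395,  230.641]), 'tool_rot': array([-1.332,  0.993, -0.991]), 'ft_force': array([ 0.451, -0.333, -0.274]), 'wrist_torque': array([0.021, 0.021, 0.023]), 'opening': np.float64(85.346)}
[[ 0.287 -0.     0.958]
 [-0.958  0.001  0.287]
 [-0.001 -1.    -0.   ]]
top 357.111429129063 [466.903  14.592 903.667] [[-0.003 -1.    -0.006]
 [-0.994  0.003 -0.109]
 [ 0.109  0.005 -0.994]]
side 371.84296990593157 [126.177 603.049 561.904] [[-0.802 -0.598  0.005]
 [-0.336  0.444 -0.831]
 [ 0.494 -0.667 -0.557]]
```

View pics/a.png

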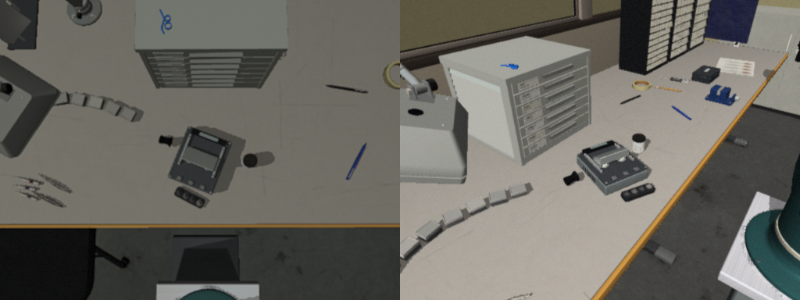

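View pics/top.png

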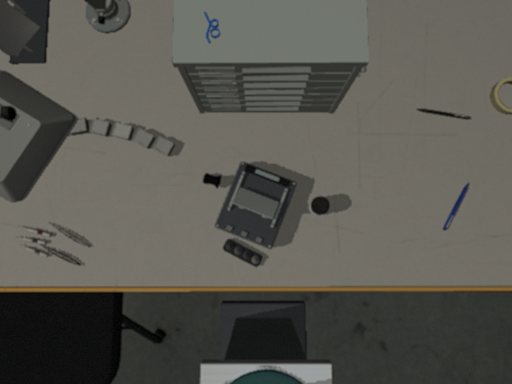

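The top view shows the tester at about (257,205) with its front to the lower left, the loupe at (212,180), the jar at (320,205) and the oil stand at (244,252). The arm is clear of the view.

```bash
python3 - <<'E'
from h import *
np.set_printoptions(precision=1,suppress=True)
s=dict(np.load("top0.npz")); P=cloud(s)
roi=np.zeros(P.shape[:2],bool); roi[150:280,195:340]=1
print("bench z",np.median(P[260:275,200:220,2]))
m=(roi&(P[...,2]>30)&(P[...,2]<100)).astype(np.uint8)
n,l,stt,c=cv2.connectedComponentsWithStats(m)
for i in range(1,n):
    if stt[i,4]<30: continue
    q=P[l==i]; r=cv2.minAreaRect(q[:,:2].astype(np.float32)); print(stt[i],"rect",r,"zmax",np.percentile(q[:,2],[5,50,95]))
i=1+np.argmax(stt[1:,4]); q=P[l==i]
r=cv2.minAreaRect(q[:,:2].astype(np.float32)); b=cv2.boxPoints(r);print(b)
# yaw
(w,h),a=r[1],np.radians(r[2]); yaw=a if w>h else a-np.pi/2
yaw=(yaw+np.pi/2)%np.pi-np.pi/2; c0=np.array(r[0]); R2=np.array([[np.cos(yaw),-np.sin(yaw)],[np.sin(yaw),np.cos(yaw)]])
print("yaw",yaw,"c",c0)
L=(q[:,:2]-c0)@R2
for x in range(-90,92,6):
    k=(abs(L[:,0]-x)<3)&(abs(L[:,1])<40); print(x,k.sum(),np.percentile(q[k,2],[10,50,90]) if k.any() else "")
S=dict(np.load("side0.npz")); cv2.imwrite("pics/crops.png",np.hstack([cv2.resize(s["pixels"][150:275,195:340,::-1],(400,345)),cv2.resize(S["pixels"][160:270,210:340,::-1],(400,345))]))
E
```

```text
bench z -0.5184231237946757
[ 215  162   82   88 4408] rect ((531.6214599609375, 22.85967254638672), (150.1407928466797, 175.84625244140625), 68.23104858398438) zmax [40.4 45.8 78.2]
[310 197  20  19 299] rect ((527.7492065429688, -129.7827606201172), (42.619747161865234, 43.04302215576172), 44.30598449707031) zmax [38.5 55.3 58.2]
[[422.1 -14.2]
 [585.4 -79.5]
 [641.1  60. ]
 [477.8 125.2]]
yaw -0.3799398769161544 c [531.6  22.9]
-90 12 [34.  35.8 37.7]
-84 80 [37.2 44.2 47.3]
-78 87 [43.5 46.4 51.1]
-72 83 [43.7 46.1 50.3]
-66 84 [43.1 44.8 46.3]
-60 86 [43.5 45.2 46.7]
-54 81 [42.6 44.7 47.3]
-48 87 [43.2 44.9 47.4]
-42 81 [43.1 44.7 46.9]
-36 86 [42.7 44.8 47. ]
-30 81 [42.8 44.5 46.6]
-24 84 [43.1 45.1 47.5]
-18 112 [46.  81.6 84.2]
-12 89 [78.3 80.2 82.2]
-6 88 [74.8 76.8 78.7]
0 79 [71.5 74.  75.8]
6 84 [68.6 70.4 72.4]
12 83 [65.2 67.2 69.2]
18 84 [62.2 64.3 66.3]
24 58 [43.5 60.2 63.9]
30 84 [42.8 44.9 46.9]
36 78 [43.  45.  46.6]
42 82 [43.4 44.9 46.7]
48 79 [42.9 45.1 47. ]
54 81 [42.7 45.  46.8]
60 82 [43.  45.1 47. ]
66 105 [43.8 52.  57.7]
72 84 [55.5 57.1 59. ]
78 81 [55.6 57.2 58.9]
84 35 [36.8 43.7 55.7]
90 7 [35.3 36.1 36.9]
```

View pics/crops.png

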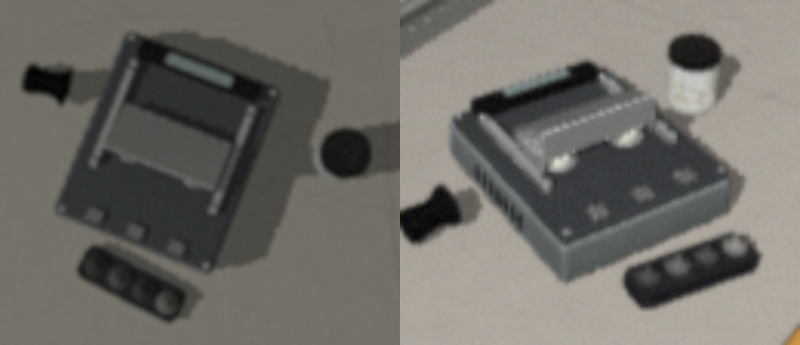

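Request:
servo_tool(grip=[0,0,0,0,0,0,0,0,0,0,0,0,0,0,0,0,0,0,0,0], travel=[[-0.033,0,0.03],[-0.066,0,0.06],[-0.098,0,0.09],[-0.131,0,0.12],[-0.164,0,0.15],[-0.197,0,0.18],[-0.229,0,0.209],[-0.262,0,0.239],[-0.295,0,0.269],[-0.328,0,0.299],[-0.36,0,0.329],[-0.393,0,0.359],[-0.426,0,0.389],[-0.459,0,0.419],[-0.491,0,0.448],[-0.524,0,0.478],[-0.524,0.02,0.478],[-0.524,0.04,0.478],[-0.524,0.05,0.478],[-0.524,0.05,0.478]], rot=[[0,2.4,0],[0,4.8,0],[0,7.2,0],[0,9.6,0],[0,12,0],[0,14.4,0],[0,16.8,0],[0,19.2,0],[0,21.6,0],[0,24,0],[0,26.4,0],[0,28.8,0],[0,31.2,0],[0,33.6,0],[0,36,0],[0,38.4,0],[0,38.4,0],[0,38.4,0],[0,38.4,0],[0,38.4,0]])

```text
clock: 2.6
position: [486.6, 40.3, 181.0]
tool_rot: [-1.006, 1.484, -1.483]
ft_force: [0.6, -0.5, 0.8]
opening: 42.9
```

```bash
python3 - <<'E'
from h import *
np.set_printoptions(precision=1,suppress=True)
st=read_state(); R=cv2.Rodrigues(np.array(st["tool_rot"],float))[0]; print(R, st["position"])
ims=[]
for n in("side","top"):
    s=snapshot(n); P=cloud(s); L=(P-st["position"])@R
    k=(abs(L[...,0])<60)&(abs(L[...,2])<40)&(L[...,1]>-70)&(L[...,1]<15)&(s["z_map"]>0)
    q=L[k]; print(n,len(q))
    for a in range(-60,60,6):
        z=q[(q[:,0]>=a)&(q[:,0]<a+6)]
        if len(z)>3: print(a,len(z),"ymax",z[:,1].max(),"z",z[:,2].min(),z[:,2].max())
    ims.append(s["pixels"][150:280,200:360,::-1])
cv2.imwrite("pics/b.png",cv2.resize(np.hstack(ims),(800,325)))
E
```

```text
[[-0.4 -0.   0.9]
 [-0.9  0.  -0.4]
 [ 0.  -1.  -0. ]] [486.6  40.3 181. ]
side 818
-60 15 ymax -61.05393067582114 z -14.273762032376 9.45670584726973
-54 57 ymax -47.54858853939389 z -15.166821498693517 10.215880205236376
-48 28 ymax -47.89517492305504 z -16.199686105593912 -11.954536441984885
-42 5 ymax -46.11878475454087 z -13.596243390405775 -6.768938977143692
-36 109 ymax -7.394839014204366 z -15.330964188423032 6.014422893324512
-30 135 ymax -2.692381958110574 z -19.099145730570573 15.774848595184027
-24 62 ymax -4.0538140665614115 z -18.471525097463058 6.31887812062707
-18 5 ymax -59.65195995172718 z -18.725055841744947 7.540479052001933
18 144 ymax -2.1645048185327718 z -19.11405015109061 10.448935095333201
24 110 ymax -2.1878837048997544 z -19.516283529621873 8.754027067563731
30 38 ymax -12.082997427595112 z -16.338620844119358 6.802217046172715
36 11 ymax -22.5972839022383 z -10.400256202201723 -6.215464259968302
42 42 ymax -45.37088846649437 z -15.09545108075295 8.052413315729039
48 37 ymax -48.09509269041776 z -15.812812715819746 7.064174252491055
54 18 ymax -56.921121627342295 z -15.50045322781455 7.8912674613141895
top 0
```

View pics/b.png

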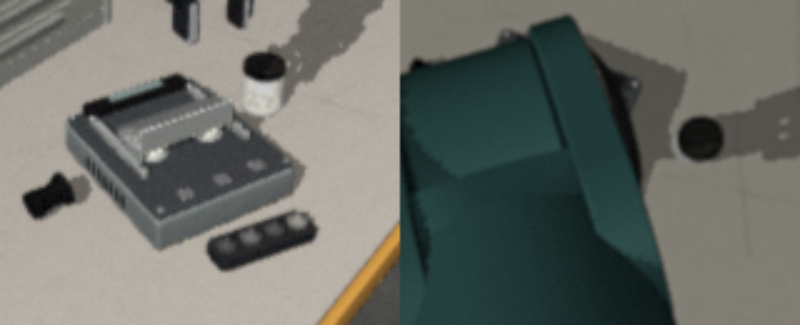

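Request:
servo_tool(grip=[0.08,0.08,0.08,0.08,0.08,0.08,0.08,0.08,0.08,0.08,0.08,0.08,0.08,0.08,0.08,0.08,0.08,0.08,0.08,0.08], travel=[[0,0.03,0],[0,0.06,0],[0,0.09,0],[0,0.105,0],[0,0.115,0],[0,0.115,0],[0,0.115,0.006],[0,0.115,0.01],[0,0.115,0.013],[0,0.115,0.016],[0,0.115,0.019],[0,0.115,0.022],[0,0.115,0.025],[0,0.115,0.028],[0,0.115,0.031],[0,0.115,0.034],[0,0.115,0.037],[0,0.115,0.04],[0,0.115,0.04],[0,0.115,0.04]], rot=[[0,0,0],[0,0,0],[0,0,0],[0,0,0],[0,0,0],[0,0,0],[0,0,0],[0,0,0],[0,0,0],[0,0,0],[0,0,0],[0,0,0],[0,0,0],[0,0,0],[0,0,0],[0,0,0],[0,0,0],[0,0,0],[0,0,0],[0,0,0]])

```text
clock: 5.2
position: [524.1, 25.5, 66.3]
tool_rot: [-1.005, 1.483, -1.483]
ft_force: [-0.3, 0.7, 0.2]
opening: 46.0
```

```bash
cat > chk.py <<'E'
from h import *
import sys
np.set_printoptions(precision=1,suppress=True)
st=read_state(); print(st["position"],st["ft_force"],st["opening"])
s=snapshot("side"); P=cloud(s); y=-0.38
R=np.array([[np.cos(y),-np.sin(y)],[np.sin(y),np.cos(y)]])
def fr(P): return np.dstack([(P[...,:2]-[531.6,22.9])@R,P[...,2]])
s0=dict(np.load("side0.npz"))
for t,im in(("start",s0),("now",s)):
    T=fr(cloud(im))
    f=(abs(T[...,1])<47)&(T[...,2]>60)&(T[...,2]<80)&(abs(T[...,0])<60)&(im["pixels"].mean(-1)>50)
    for a,b in((-47,-39),(-15,15),(39,47)):
        k=f&(T[...,1]>a)&(T[...,1]<b); k2=(T[...,1]>a)&(T[...,1]<b)&(T[...,2]>60)&(T[...,2]<70)&(abs(T[...,0])<70)
        print(t,a,"face x",np.percentile(T[k2][:,0],[5,25,50]) if k2.any() else None, k2.sum())
    w=(T[...,2]>20)&(T[...,2]<40)&(abs(T[...,0])<110)&(abs(T[...,1])<90)
    q=T[w]; print(" front", np.median(q[(abs(q[:,1])<60)&(q[:,0]<-60)][:,0])," left",np.median(q[(abs(q[:,0])<60)&(q[:,1]>50)][:,1]))
cv2.imwrite("pics/%s.png"%sys.argv[1],cv2.resize(s["pixels"][140:280,200:360,::-1],(640,560)))
E
python3 chk.py c
```

```text
[524.1  25.5  66.3] [-0.3  0.7  0.2] 45.98314824314329
start -47 face x [-21.8 -21.3 -21.1] 14
start -15 face x [-22.3 -21.2 -20.4] 57
start 39 face x [-21.1 -20.9 -20.3] 18
 front -88.37024113872086  left 74.24205412913254
now -47 face x [32.2 35.6 39.2] 4
now -15 face x [0.4 1.7 2.1] 30
now 39 face x [1.4 1.7 2.6] 17
 front -88.37625050008216  left 74.16834482769173
```

View pics/c.png

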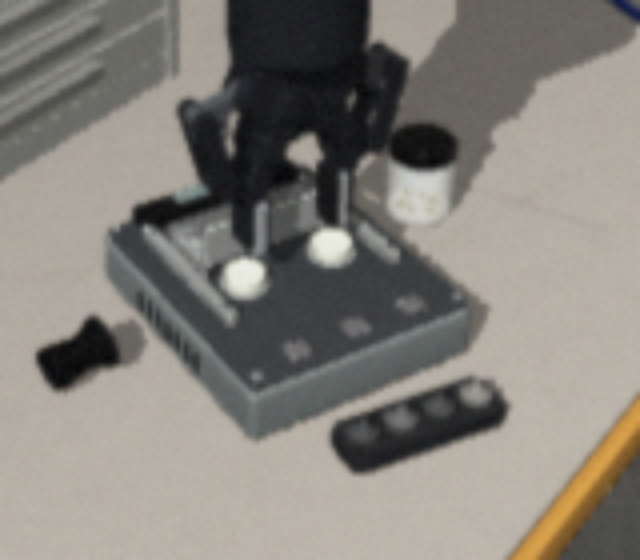

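The side view shows both white caps bare, at about (245,277) and (330,245), with the fingers on the guard face. The tester hasn't moved. The guard is about 30 mm back, so I'll finish the push and then back off above the keys.

Request:
servo_tool(grip=[0.08,0.08,0.08,0.08,0.08,0.08,0.08,0.08,0.08,0.08,0.08,0.08], travel=[[0,0,0.003],[0,0,0.006],[0,0,0.009],[0,0,0.011],[0,0,0.0125],[0,0,0.0125],[0,0,0.0125],[0,0,0.009],[0,0,0.005],[0,0,0.001],[0,0,0],[0,0,0]], rot=[[0,0,0],[0,0,0],[0,0,0],[0,0,0],[0,0,0],[0,0,0],[0,0,0],[0,0,0],[0,0,0],[0,0,0],[0,0,0],[0,0,0]])

```text
clock: 6.75
position: [524.1, 25.5, 66.3]
tool_rot: [-1.005, 1.483, -1.483]
ft_force: [-0.8, -1.2, 0.4]
opening: 46.0
```

```bash
python3 chk.py d; python3 - <<'E'
from h import *
# white caps by colour, rays onto z=55 plane
s=snapshot("side"); im=s["pixels"].astype(int); m=((im.min(-1)>165)).astype(np.uint8); m[:190]=0; m[240:]=0; m[:,:240]=0;m[:,295:]=0
n,l,st,c=cv2.connectedComponentsWithStats(m)
ex=np.array([np.cos(.38),-np.sin(.38)]);ey=np.array([np.sin(.38),np.cos(.38)])
for i in range(1,n):
    if st[i,4]>15:
        p=ray(s,*c[i],52)[:2]-[531.6,22.9]; print(st[i],c[i],p@ex,p@ey)
p=read_state()["position"][:2]-np.array([531.6,22.9]); print("tcp",p@ex,p@ey)
E
```

```text
[524.1  25.5  66.3] [-0.8 -1.2  0.4] 46.029415851619085
start -47 face x [-21.8 -21.3 -21.1] 14
start -15 face x [-22.3 -21.2 -20.4] 57
start 39 face x [-21.1 -20.9 -20.3] 18
 front -88.37024113872086  left 74.24205412913254
now -47 face x [42.3 42.8 48. ] 5
now -15 face x [12.  12.5 13.1] 21
now 39 face x [12.  12.9 14. ] 15
 front -88.37015379587484  left 74.18922814597951
[278 197  10   9  69] [282.14492754 200.91304348] -8.888131786597533 -29.35660303616257
[256 205  10   9  73] [260.47945205 208.78082192] -8.930878982929393 30.609946688214652
tcp -7.879025934587949 -0.3898889960290595
```

View pics/d.png

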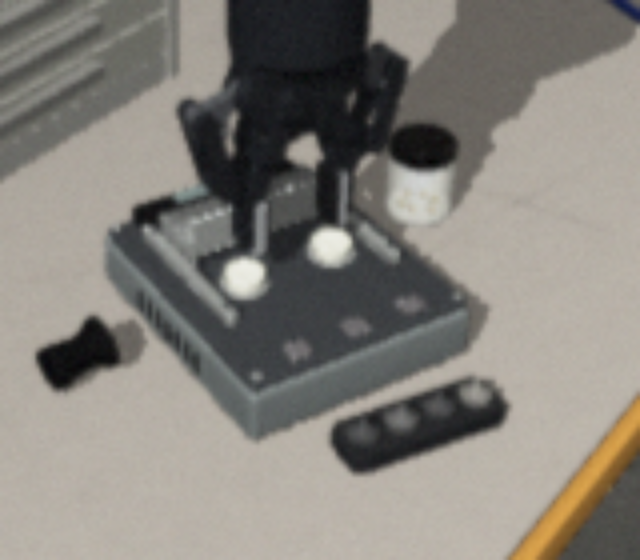

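The guard is fully back and the fingers are free of it, above the caps, which measure (-9,±30) against (-8,±30) nominal. Next I'll press, watching the force.

Request:
servo_tool(grip=[0.08,0.08,0.08,0.08,0.08,0.08,0.08,0.08,0.08,0.08], travel=[[0,0.004,0],[0,0.008,0],[0,0.011,0],[0,0.013,0],[0,0.014,0],[0,0.015,0],[0,0.016,0],[0,0.017,0],[0,0.017,0],[0,0.017,0]], rot=[[0,0,0],[0,0,0],[0,0,0],[0,0,0],[0,0,0],[0,0,0],[0,0,0],[0,0,0],[0,0,0],[0,0,0]])

```text
clock: 8.1
position: [524.0, 25.5, 49.3]
tool_rot: [-1.005, 1.483, -1.483]
ft_force: [-3.3, -0.1, 4.6]
opening: 45.9
```

Request:
servo_tool(grip=[0.08,0.08,0.08,0.08,0.08,0.08], travel=[[0,0.001,0],[0,0.002,0],[0,0.003,0],[0,0.0035,0],[0,0.004,0],[0,0.004,0]], rot=[[0,0,0],[0,0,0],[0,0,0],[0,0,0],[0,0,0],[0,0,0]])

```text
clock: 8.85
position: [524.1, 25.5, 46.3]
tool_rot: [-1.005, 1.482, -1.484]
ft_force: [-12.9, -1.4, 33.0]
opening: 46.4
```

Request:
servo_tool(grip=[0.08,0.08,0.08,0.08], travel=[[0,-0.0005,0],[0,-0.0005,0],[0,-0.0005,0],[0,-0.0005,0]], rot=[[0,0,0],[0,0,0],[0,0,0],[0,0,0]])

```text
clock: 9.35
position: [524.1, 25.5, 46.4]
tool_rot: [-1.005, 1.483, -1.483]
ft_force: [-8.7, -0.9, 23.3]
opening: 46.3
```

```bash
python3 chk.py e
```

```text
[524.1  25.5  46.4] [-8.7 -0.9 23.3] 46.25327466117341
start -47 face x [-21.8 -21.3 -21.1] 14
start -15 face x [-22.3 -21.2 -20.4] 57
start 39 face x [-21.1 -20.9 -20.3] 18
 front -88.37024113872086  left 74.24205412913254
now -47 face x [44.8 46.  47.5] 3
now -15 face x [11.4 12.5 13.3] 18
now 39 face x [11.5 12.4 13.1] 17
 front -88.47532265833733  left 74.24451268939384
```

View pics/e.png

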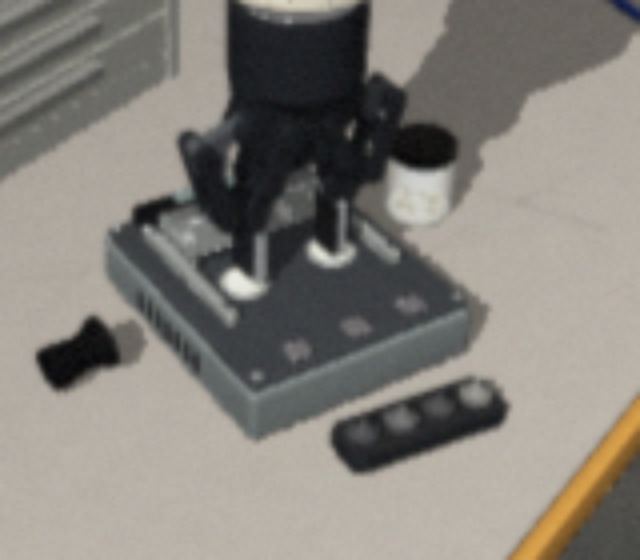

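Both caps at (243,283) and (332,252) are pressed down, and the tester and guard are unchanged. Holding.

Request:
servo_tool(grip=[0.08,0.08,0.08,0.08,0.08,0.08,0.08,0.08,0.08,0.08,0.08,0.08,0.08,0.08,0.08,0.08,0.08,0.08], travel=[[0,0,0],[0,0,0],[0,0,0],[0,0,0],[0,0,0],[0,0,0],[0,0,0],[0,0,0],[0,0,0],[0,0,0],[0,0,0],[0,0,0],[0,0,0],[0,0,0],[0,0,0],[0,0,0],[0,0,0],[0,0,0]], rot=[[0,0,0],[0,0,0],[0,0,0],[0,0,0],[0,0,0],[0,0,0],[0,0,0],[0,0,0],[0,0,0],[0,0,0],[0,0,0],[0,0,0],[0,0,0],[0,0,0],[0,0,0],[0,0,0],[0,0,0],[0,0,0]])

```text
clock: 11.65
position: [524.1, 25.5, 46.5]
tool_rot: [-1.005, 1.483, -1.483]
ft_force: [-9.4, 0.0, 22.5]
opening: 46.0
```

Request:
servo_tool(grip=[0.08,0.08,0.08,0.08,0.08,0.08,0.08,0.08,0.08,0.08], travel=[[0,-0.003,0],[0,-0.006,0],[0,-0.01,0],[0,-0.016,0],[0,-0.025,0],[0,-0.045,0],[0,-0.07,0],[0,-0.1,0],[0,-0.13,0],[0,-0.13,0]], rot=[[0,0,0],[0,0,0],[0,0,0],[0,0,0],[0,0,0],[0,0,0],[0,0,0],[0,0,0],[0,0,0],[0,0,0]])

```text
clock: 12.9
position: [525.1, 25.6, 178.2]
tool_rot: [-1.002, 1.48, -1.484]
ft_force: [0.1, 0.6, -1.1]
opening: 46.2
```

```bash
python3 chk.py f
```

```text
[525.1  25.6 178.2] [ 0.1  0.6 -1.1] 46.21894673110947
start -47 face x [-21.8 -21.3 -21.1] 14
start -15 face x [-22.3 -21.2 -20.4] 57
start 39 face x [-21.1 -20.9 -20.3] 18
 front -88.37024113872086  left 74.24205412913254
now -47 face x [12.5 13.4 13.9] 15
now -15 face x [11.6 12.6 14. ] 50
now 39 face x [12.2 12.4 13.8] 16
 front -88.45745658600154  left 74.14935557433935
```

View pics/f.png

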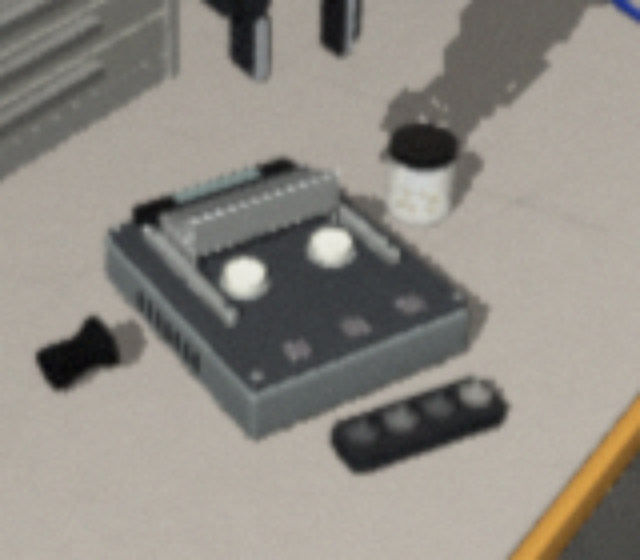

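Both caps are up again at (245,277) and (330,245), the guard is back, and the robot is clear of everything.

```bash
python3 -c "
from rig import finish_job
print(finish_job())"
```

```text
the job is handed in; nothing more can be done
None
```

I pushed the guard back, pressed both round keys together, let them spring up again, and handed the job in at about 13 s on the clock. No verdict was reported.

- **Guard:** its front face ended at about x = +12.5 to +13 mm on the tester, roughly 41 of 42 mm of travel. It stayed there after I let go.
- **Keys:** I held them down for more than 2.3 s with a steady 22–23 N in total, well above the 6.6 N the two springs need. The force peaked briefly at 33 N as they bottomed. The picture showed both caps down during the hold and both up afterwards.
- **Tester and bystanders:** the tester's front and left side measured within 0.1 mm of the start. The jar, loupe and oil stand look unmoved in the pictures, but I did not measure them.
- **Robot:** the fingers finished about 130 mm above the keys, touching nothing.

I could not measure each key's travel on its own. That both reached full depth is inferred from the level fingertips, the firm stop and the picture. None of the checks failed or disagreed.

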